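# Uncouple the rocker's drive arm from its ball and hold it up

### The arm

A 6-joint arm with a two-finger parallel gripper is mounted at the origin on the work surface; the furniture and walls round the work are solid. World frame = base frame: x ahead of the robot, y to its left, z up, the work surface at z = 0. Lengths are in m, angles in rad, forces in N, time in s.
With the tool pointing down it reaches from about 0.3 to 0.875 m from the base axis. Payload 6.4 kg.
Tool frame: the origin (TCP) lies on the centre line of the jaws, within the pads' length; the fingertips stand 11 mm ahead of it and the grasp point (between the pads) lies 8 mm behind it; x points along the fingers, y is the direction in which the jaws open and shut, and the axes are right-handed (so a half turn about x gives the same grasp; the last joint's range is limited). The gripper opens to 85 mm and grips with 20 to 120 N. Pads are 22 mm wide; open, the fingers measure 114 mm over their backs; the gripper's body (76 mm by 85 mm) begins 54 mm behind the grasp point. The pads swing forward as they close: fully open they stand 13 mm farther back than shut.
Start: joints at [1.134, 0.181, 1.607, -0, 1.354, -0.206], TCP at [0.132, 0.56, 0.242] pointing down, gripper open.
Joint ranges: [-2.99, 2.99], [-0.89, 2.07], [0.3, 2.58], [-1.14, 4.28], [0, 2.63], [-3.12, 3.12]. Speed limits (rad/s): [2.57, 2.57, 3.01, 3.14, 3.14, 3.14].

### API

Orientations are given as a unit quaternion [w, x, y, z].
In Python, from bench import ctrl, camera, hand_in gives the robot as it stands. The module is installed in compiled form; this text tells all that it offers.
- The arm moves only by the tool drive_tool, never from a script. Its argument "increments" is a list of rows, each a list of 7 numbers: the shift along the tool's x, y, z in m, then the turn, a rotation vector about the tool's x, y, z in degrees, then the gripper's target within -1 to 1 (fully open at 1, half-way at 0, shut at -1). In form: [[dx, dy, dz, rx, ry, rz, claw], ...]. A call has 1 to 10 rows; each row shifts and turns the commanded pose from where the row before left it, along the tool's axes as they then stand; what a row does not reach is not made up. A row lasts 1/8 s, in which the tool goes at most 62.5 mm and 10.7 degrees, less where a joint would pass 70% of its speed; a pose out of reach is approached as far as the arm can. A call is refused whole if a number of a shift passes 0.0625 or a number of a turn 10.7, either way. A call with a gripper value outside its range is refused whole. The fingers move at their own pace and stop on an object; the grip force is fixed at half the most. Time passes only in rows, so rows that do not move let the fingers close. It gives the time, the measured TCP pose, the force and the opening at its end, in the units of the state.
- ctrl.get_obs(): the state, without advancing time (a new reading comes with each control period).
- camera(name): name is "scene" or "top" or "wrist"; returns a dict with "img" (400x640x3 uint8, red, green, blue), "depth" (400x640 float32, m along the optical axis (not along the pixel's ray), 0 where there is no reading), "fx", "fy", "cx", "cy" (pixels), "world_from_camera" (4x4, takes a point from camera to world coordinates); the wrist camera has in their place "hand_eye" (4x4, takes a point from camera to tool coordinates, whose origin is the TCP and whose axes are the tool frame's). Camera axes: x right, y down, z forward; pixel columns grow to the right and rows downward; lengths in m; the calibration is good to about 2 mm. The wrist camera is an equidistant fisheye: a pixel r from the principal point sees the ray r / f radians off the axis. A picture is of the moment at which its call begins: read the wrist's pose just before it.
- hand_in(): hands the job in, once; it reports no verdict.
The state is a dict: "time_s": time; "q": joint angles; "dq": joint speeds; "joint_efforts": joint torques, N m; "eef_pos": TCP position; "eef_rot": TCP orientation; "wrist_force": force on the tool from outside, world axes, zero at the start; "torque": the same for the moment, N m; "opening": opening from 0.0 (shut) to 1.0 (fully open).
Only numpy, scipy, OpenCV 4.12 (cv2) and the standard library are available. Lean on these libraries where they do the work, as an engineer would, in place of code of your own. Each camera call takes 0.05 s, during which the arm holds its last target.

### The job

The drive arm of the bench rocker has to come off its drive ball so that the ball can be inspected. Swing the clear guard door wide open by its black handle and leave it open, then pull the red latch grip sideways towards the open door side, against its spring, to unlock the coupler, and lift the coupler end of the arm at least 5 cm above where it sat on the ball. Finish while holding the arm still up there (do not let go or lower it), and leave the bottles and the flask standing where they are.

Things in the scene. Friction and masses are not known exactly. Their poses are not given: they have to be found in the camera images.
- mount: Fixed rocker drive: grey base plate 258 x 108 x 12 mm with a 32 mm steel ball, centre 62 mm above the worktop, and a white pivot clevis at the end nearer the robot. Origin on the worktop under the ball; +x runs from clevis to ball, -y is the guard door's side and the latch's pull direction (robot's right), z up. Plate: x -205 to 53, y -74 to 34 mm; height at most 115 mm plus the red grip.
- tongue: Drive arm, 0.25 to 0.5 kg: 20 mm wide bar with a blue cup (the ball coupler, 48 mm across) over the ball. Origin on its pivot pin, 160 mm from the ball towards the mount's -x, 62 mm above the worktop; +x along the arm, level at rest; y = pivot axis, parallel to the mount's y. Once unlocked it swings up freely (to 0.9 rad) and falls back if let go. Locked on the ball while the latch is in.
- coupler (a point): Centre of the coupler's cup, on the arm 160 mm from its pivot. At rest it is at the ball's centre, 62 mm above the worktop. The cup reaches 22 mm above this point.
- latch_grip (a point): Centre of the red latch grip, a rounded upright block 18 (mount x) x 16 (mount y) x 36 mm high on a 9 mm steel stem beside the coupler: at rest 40 mm from the ball axis on the mount's -y side, 118 mm above the worktop (56 mm above the coupler point). Below it down to 90 mm is only the stem with a 14 mm collar. The arm carries it: it rises and tilts with the arm on an arc about the pivot.
- latch (a joint): Latch slide in m: 0 = in (locked, held by its spring), grows as the red grip is pulled along the mount's -y; the arm is free beyond 0.012, stop at 0.018. Spring force about 4.5 N at 0, 12.6 N at the stop; it springs back in if let go. Once the arm is up the latch may be in or out.
- guard (a joint): Guard door hinge in rad: 0 = shut, stop at 1.75; starts 0 to 0.3, stays where left (light friction). Clear upright panel in a yellow frame, 100 mm wide, from 18 to 110 mm above the worktop; shut, it is parallel to the mount's x, 60 mm from the ball axis on the -y side, too close to the red grip for the latch to be pulled. Opens clockwise seen from above, free edge swinging out to the mount's -y.
- guard_handle (a point): Grip point on the door's handle, an upright round black bar 10 mm thick, 30 mm off the door's outer face, from 48 to 117 mm above the worktop; the point is on the bar's axis 100 mm above the worktop, 75 mm along the door from the hinge.
- guard_hinge (a point): Point on the door's vertical hinge axis, 100 mm above the worktop, at the door's end nearer the robot's base (mount x -55 mm, y -60 mm).
- bottle_amber: Bystander: brown reagent bottle with blue cap, 66 mm across, 135 mm high, loose. Origin at the centre of its underside, z up.
- bottle_std: Bystander: white reagent bottle with blue cap, 56 mm across, 105 mm high, loose. Origin at the centre of its underside, z up.
- flask: Bystander: conical flask with black stopper, 63 mm across, 118 mm high, loose. Origin at the centre of its underside, z up.
- stirrer: Fixed hotplate stirrer, 200 x 155 x 91 mm with a beaker on it (up to 185 mm high), to the left of the rocker drive. Origin at the centre of its underside.
- pipette_stand: Fixed pipette stand, about 300 mm high, at the right edge of the worktop. Origin at its foot. Two pipettes hang 5 to 32 mm nearer the robot (-x) than it and 37 to 64 mm either side of it in y, from 62 to 278 mm above the worktop. Keep the hand clear.

How it is judged:
On the way, in this order (a step that is already met when the one before it is completed fails the run):
1. the guard door is swung wide open (value of joint guard above 1.1 rad), for 0.1 s.
2. the latch is pulled out against its spring with the arm still down and the door open (value of joint latch above 0.0115 m and z of coupler in the frame of mount below 0.08 m and value of joint guard above 1 rad), for 0.05 s.
3. the coupler is lifted off the ball (z of coupler in the frame of mount above 0.107 m), for 0.2 s.
At the end, for the whole second after the job is handed in: The coupler's centre is held still (under 0.1 rad/s) at least 45 mm higher than where it sat on the ball (107 mm above the worktop), the fingers bearing on the arm or its latch with more than 1 N, and the guard door is still open by more than 1.0 rad (z of coupler in the frame of mount above 0.107 m and contact force between the fingers and tongue above 1 N and angular speed of tongue below 0.1 rad/s and value of joint guard above 1 rad); the arm keeps its last pose, push and grip.
It fails at once if the brown or the white blue-capped bottle or the flask is moved more than 3 cm or tipped (distance of any of bottle_amber, bottle_std, flask from where it was at the start of the episode above 0.03 m or angle between any of bottle_amber, bottle_std, flask's own z axis and vertical above 0.5 rad).
It also fails if it takes over 45 s, if anything falls off the work surface, if the arm or the gripper's body presses on something with over 40 N, if the wrist force passes 120 N, or if a joint passes its speed limit or range.

## Working session

There is one attempt and no reset: what is moved stays moved. The work goes in short steps, Python scripts to look and compute and a tool call to move; the robot and the scene stay as the last step left them, time stands still between calls to the robot, and variables do not carry over. Pictures are saved under pics/ and viewed, and the job is handed in when it is done.

Besides the shell and the picture viewer there is one more tool, called after ">>>" as a command line: name --pt "numbers of a row" for each row, then --argument value for the rest. drive_tool: Moves the arm, as the interface text tells. Its arguments: {"type":"object","properties":{"increments":{"type":"array","items":{"type":"array","items":{"type":"number"}}}},"required":["increments"]}

```bash
mkdir -p pics; python3 - <<'E'
from bench import ctrl,camera
import cv2,numpy as np
o=ctrl.get_obs();print(o)
for n in["scene","top","wrist"]:
    c=camera(n);cv2.imwrite(f"pics/{n}0.png",c["img"][:,:,::-1]);np.savez(f"{n}0.npz",**c)
    print(n,c["fx"],c["cx"],c["cy"],c.get("world_from_camera",c.get("hand_eye")))
E
```

```text
{'time_s': 0.0, 'q': array([ 1.13370330e+00,  1.81505122e-01,  1.60803366e+00,  1.20824996e-05,
        1.35377299e+00, -2.06316225e-01]), 'dq': array([ 0.00038087, -0.00181942, -0.00075616,  0.00011206, -0.0015691 ,
       -0.00095928]), 'joint_efforts': array([ 7.63193402e-04, -4.44862640e+01, -3.51348317e+01,  8.31803703e-06,
        8.86274676e-03, -6.24953401e-06]), 'eef_pos': array([0.13127903, 0.55926379, 0.24139193]), 'eef_rot': array([ 0.70220812,  0.08083657,  0.70260039, -0.08198717]), 'wrist_force': array([ 0.13972451,  0.7337373 , -0.3155474 ]), 'torque': array([-0.08810695, -0.00383672,  0.02061605]), 'opening': 1.0011561025267934}
scene 489.5214655001498 325.06081095260134 190.4925561278953 [[ 0.596619   -0.630787    0.49613862 -0.22384016]
 [-0.8024956  -0.47418553  0.36214486 -0.53265825]
 [ 0.00682549 -0.61421156 -0.78911189  1.13601357]
 [ 0.          0.          0.          1.        ]]
top 376.25159838601684 316.80388550730964 197.8196444700952 [[ 0.02345385 -0.9901526   0.13801359  0.31348323]
 [-0.99958403 -0.02090839  0.01986466 -0.07757952]
 [-0.01678341 -0.13842208 -0.99023111  1.07238057]
 [ 0.          0.          0.          1.        ]]
wrist 309.70691628693146 320.0124541471119 203.11697637707087 [[-6.77778695e-04 -2.76514512e-01  9.61009503e-01 -1.31843287e-01]
 [ 9.99999765e-01 -2.89120837e-04  6.22087947e-04  1.12952520e-03]
 [ 1.05831526e-04  9.61009699e-01  2.76514643e-01 -6.98132644e-02]
 [ 0.00000000e+00  0.00000000e+00  0.00000000e+00  1.00000000e+00]]
```

View pics/scene0.png

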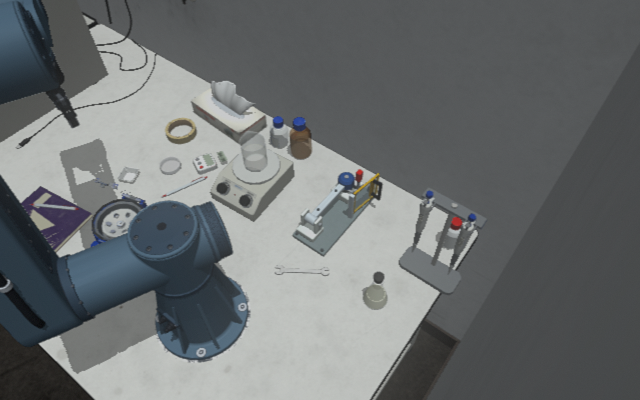

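View pics/top0.png

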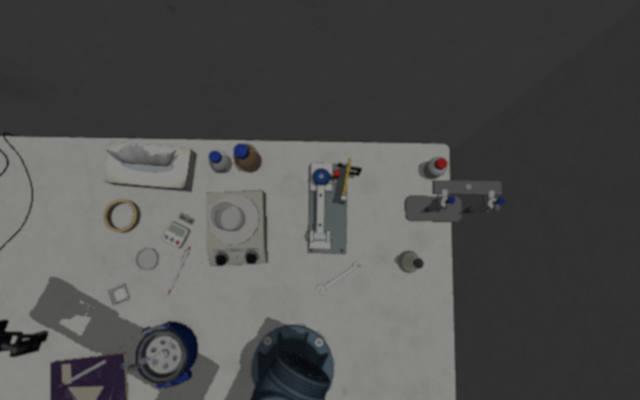

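```bash
python3 - <<'E'
import cv2
a=cv2.imread("pics/top0.png")[145:265,290:380];cv2.imwrite("pics/topc.png",cv2.resize(a,None,fx=5,fy=5,interpolation=cv2.INTER_CUBIC))
a=cv2.imread("pics/scene0.png")[160:260,285:395];cv2.imwrite("pics/scenec.png",cv2.resize(a,None,fx=6,fy=6,interpolation=cv2.INTER_CUBIC))
E
```

```text
(no output)
```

View pics/topc.png

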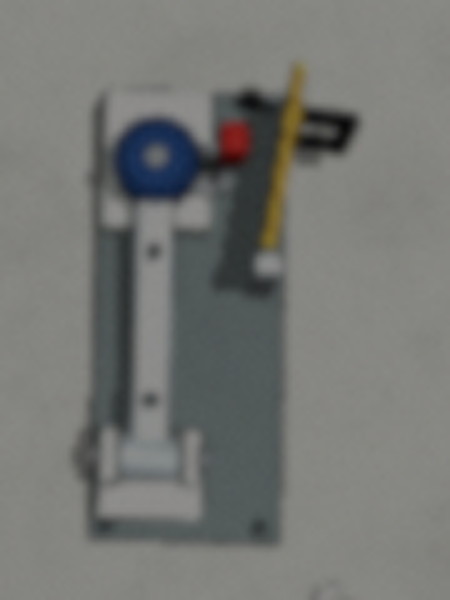

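View pics/scenec.png

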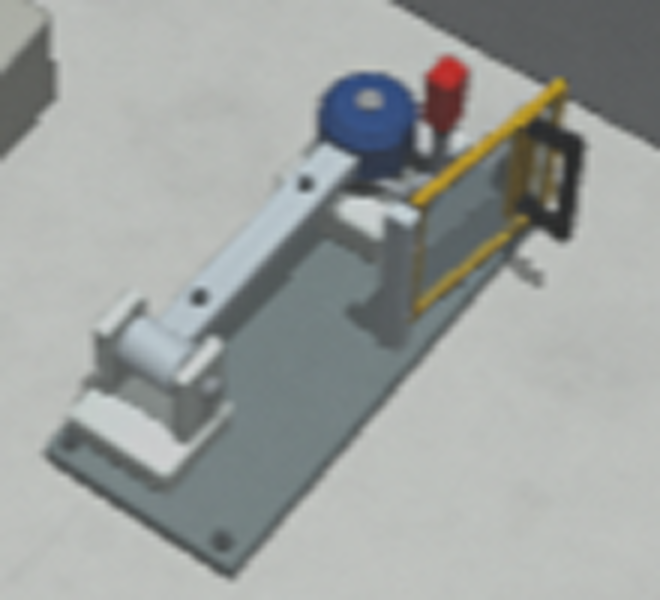

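```bash
cat > h.py <<'E'
import numpy as np
C={n:dict(np.load(f"{n}0.npz")) for n in("scene","top","wrist")}
def ray(n,u,v):
    c=C[n];T=c["world_from_camera"];d=T[:3,:3]@np.array([(u-c["cx"])/c["fx"],(v-c["cy"])/c["fy"],1]);return T[:3,3],d/np.linalg.norm(d)
def tri(rs):
    A=sum(np.eye(3)-np.outer(d,d) for _,d in rs);b=sum((np.eye(3)-np.outer(d,d))@o for o,d in rs)
    p=np.linalg.solve(A,b);return p,[np.linalg.norm((np.eye(3)-np.outer(d,d))@(p-o)) for o,d in rs]
def atz(n,u,v,z):
    o,d=ray(n,u,v);return o+d*(z-o[2])/d[2]
E
python3 - <<'E'
from h import *
np.set_printoptions(precision=4,suppress=True)
P={"cup top":((321,176),(346.7,176.3),.084),"grip top":((337.2,171.6),(360,171.7),.136),"handle top":((360,168.9),(380.3,182.5),.117),"hinge top":((343.6,197.4),(352,195.3),.112)}
for k,(t,s,z) in P.items():
    print(k,tri([ray("top",*t),ray("scene",*s)]),atz("top",*t,z),atz("scene",*s,z))
# plate corners z=.012 top view
for u,v in((90,540),(278,543)): print(atz("top",290+u/5,145+v/5,.012))
for u,v in((232,577),(48,455)): print(atz("scene",285+u/6,160+v/6,.012))
for (u,v) in ((155,190),(150,430)):print("bar",atz("top",290+u/5,145+v/5,.075))
E
```

```text
cup top (array([ 0.5106, -0.0687,  0.0874]), [np.float64(0.0014120107911931962), np.float64(0.0014120107911931297)]) [ 0.5104 -0.0676  0.084 ] [ 0.5141 -0.0682  0.084 ]
grip top (array([ 0.5129, -0.1093,  0.1343]), [np.float64(0.0004661461051280008), np.float64(0.00046614610512787)]) [ 0.5122 -0.1089  0.136 ] [ 0.512  -0.1104  0.136 ]
handle top (array([ 0.5238, -0.1683,  0.1214]), [np.float64(0.00038823581995130776), np.float64(0.00038823581995131785)]) [ 0.5245 -0.1684  0.117 ] [ 0.5274 -0.1669  0.117 ]
hinge top (array([ 0.4505, -0.1278,  0.1101]), [np.float64(0.0005772706751706), np.float64(0.0005772706751705917)]) [ 0.4499 -0.1273  0.112 ] [ 0.4497 -0.129   0.112 ]
[ 0.3053 -0.0354  0.012 ]
[ 0.3062 -0.1402  0.012 ]
[ 0.3047 -0.1447  0.012 ]
[ 0.3055 -0.0403  0.012 ]
bar [ 0.493  -0.0679  0.075 ]
bar [ 0.3641 -0.0681  0.075 ]
```

```bash
cat >> h.py <<'E'
from scipy.spatial.transform import Rotation as R
np.set_printoptions(precision=4,suppress=True)
def pose():
    from bench import ctrl
    o=ctrl.get_obs();q=o["eef_rot"];return o,np.array(o["eef_pos"]),R.from_quat([q[1],q[2],q[3],q[0]])
def down(yaw,tilt=0): # tool x down, tool y at world yaw(deg); then tilt about world y
    y=np.array([np.cos(np.radians(yaw)),np.sin(np.radians(yaw)),0]);x=np.array([0,0,-1.])
    return R.from_euler('y',tilt,degrees=True)*R.from_matrix(np.c_[x,y,np.cross(x,y)])
def plan(p,r,wps,claw=1):
    # wps: (pos, rot, nrows); linear
    for P,Q,n in wps:
        P=np.array(P,float);rv=(r.inv()*Q).as_rotvec()
        for i in range(n):
            r2=r*R.from_rotvec(rv/n); d=r.inv().apply((P-p)/(n-i)); p=p+(P-p)/(n-i)
            print("["+",".join(f"{x:.4f}" for x in d)+","+",".join(f"{x:.2f}" for x in np.degrees(rv/n))+f",{claw}]"); r=r2
        r=Q
E
python3 - <<'E'
from h import *
o,p,r=pose();print(r.as_matrix())
for y in (0,90,-90,180): print(y,(r.inv()*down(y)).as_rotvec(degrees=True))
plan(p,r,[((.36,.35,.31),down(-60),6),((.40,.1,.31),down(-90),5),((.42,-.13,.30),down(-90),5)])
E
```

```text
[[-0.0006  0.2287  0.9735]
 [-0.0012  0.9735 -0.2288]
 [-1.     -0.0013 -0.0003]]
0 [76.7765  0.0382  0.0745]
90 [-13.2235  -0.0239   0.074 ]
-90 [166.7765   0.1082   0.0349]
180 [-103.2235   -0.0793    0.0407]
[-0.0114,-0.0253,0.0451,22.80,0.01,0.01,1]
[-0.0114,-0.0058,0.0513,22.80,0.01,0.01,1]
[-0.0114,0.0145,0.0496,22.80,0.01,0.01,1]
[-0.0114,0.0326,0.0401,22.80,0.01,0.01,1]
[-0.0114,0.0456,0.0243,22.80,0.01,0.01,1]
[-0.0114,0.0515,0.0048,22.80,0.01,0.01,1]
[0.0000,0.0473,0.0181,6.00,0.00,0.00,1]
[-0.0000,0.0489,0.0130,6.00,0.00,0.00,1]
[-0.0000,0.0500,0.0078,6.00,0.00,0.00,1]
[0.0000,0.0506,0.0026,6.00,0.00,0.00,1]
[-0.0000,0.0506,-0.0027,6.00,0.00,0.00,1]
[0.0020,0.0460,-0.0040,0.00,0.00,0.00,1]
[0.0020,0.0460,-0.0040,0.00,0.00,0.00,1]
[0.0020,0.0460,-0.0040,0.00,0.00,0.00,1]
[0.0020,0.0460,-0.0040,0.00,0.00,0.00,1]
[0.0020,0.0460,-0.0040,0.00,0.00,0.00,1]
```

```bash
python3 - <<'E'
from h import *
o,p,r=pose()
plan(p,r,[((.37,.35,.31),down(15),7),((.46,-.12,.30),down(-9),10)])
E
```

```text
[-0.0098,-0.0213,0.0400,8.83,0.00,0.01,1]
[-0.0098,-0.0149,0.0428,8.83,0.00,0.01,1]
[-0.0098,-0.0082,0.0446,8.83,0.00,0.01,1]
[-0.0098,-0.0012,0.0453,8.83,0.00,0.01,1]
[-0.0098,0.0057,0.0450,8.83,0.00,0.01,1]
[-0.0098,0.0126,0.0436,8.83,0.00,0.01,1]
[-0.0098,0.0191,0.0411,8.83,0.00,0.01,1]
[0.0010,-0.0035,0.0477,2.40,0.00,0.00,1]
[0.0010,-0.0015,0.0478,2.40,0.00,0.00,1]
[0.0010,0.0005,0.0479,2.40,0.00,0.00,1]
[0.0010,0.0025,0.0478,2.40,0.00,0.00,1]
[0.0010,0.0045,0.0476,2.40,0.00,0.00,1]
[0.0010,0.0065,0.0474,2.40,0.00,0.00,1]
[0.0010,0.0085,0.0471,2.40,0.00,0.00,1]
[0.0010,0.0105,0.0467,2.40,0.00,0.00,1]
[0.0010,0.0124,0.0462,2.40,0.00,0.00,1]
[0.0010,0.0143,0.0457,2.40,0.00,0.00,1]
```

>>> drive_tool --pt "-0.01 -0.021 0.04 8.8 0 0 1" --pt "-0.01 -0.015 0.043 8.8 0 0 1" --pt "-0.01 -0.008 0.0445 8.8 0 0 1" --pt "-0.01 -0.001 0.045 8.8 0 0 1" --pt "-0.01 0.006 0.045 8.8 0 0 1" --pt "-0.01 0.0125 0.0435 8.8 0 0 1" --pt "-0.01 0.019 0.041 8.8 0 0 1"

```text
time_s: 1.02
eef_pos: [0.3713, 0.3506, 0.3124]
eef_rot: [0.561, 0.431, 0.561, -0.431]
wrist_force: [0.3, 1.1, 0.5]
opening: 0.997
```

>>> drive_tool --pt "0.001 -0.0035 0.0475 2.4 0 0 1" --pt "0.001 -0.0015 0.048 2.4 0 0 1" --pt "0.001 0.0005 0.048 2.4 0 0 1" --pt "0.001 0.0025 0.048 2.4 0 0 1" --pt "0.001 0.0045 0.0475 2.4 0 0 1" --pt "0.001 0.0065 0.0475 2.4 0 0 1" --pt "0.001 0.0085 0.047 2.4 0 0 1" --pt "0.001 0.0105 0.0465 2.4 0 0 1" --pt "0.001 0.0125 0.046 2.4 0 0 1" --pt "0.001 0.0145 0.0455 2.4 0 0 1"

```text
time_s: 2.28
eef_pos: [0.462, -0.1192, 0.3021]
eef_rot: [0.46, 0.537, 0.46, -0.537]
wrist_force: [0.5, 0.2, 0.2]
opening: 0.999
```

```bash
cat > shot.py <<'E'
import sys,cv2
from h import *
from bench import camera
o,p,r=pose();n=sys.argv[1]
c=camera("wrist");np.savez(f"w_{n}.npz",p=p,r=r.as_matrix(),**c);cv2.imwrite(f"pics/w_{n}.png",c["img"][:,:,::-1]);print(o["time_s"],p,r.as_matrix().tolist(),o["q"],o["wrist_force"],o["opening"])
E
python3 shot.py a
```

```text
2.275 [ 0.462  -0.1192  0.3021] [[4.409040816036325e-05, 0.9879139750632984, -0.15500314813147748], [0.00010105396172715997, -0.15500315189236022, -0.9879139702886739], [-0.9999999939220663, 2.789384797846628e-05, -0.00010666677325890661]] [-0.502  -0.0918  1.7691  0.0001  1.4643 -0.3464] [0.4501 0.2405 0.1929] 0.9985935208507233
```

View pics/w_a.png

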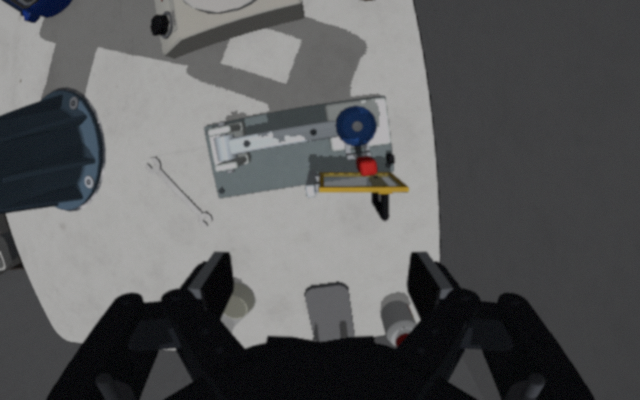

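```bash
python3 - <<'E'
import cv2
a=cv2.imread("pics/w_a.png")[95:225,300:420];cv2.imwrite("pics/w_ac.png",cv2.resize(a,None,fx=4.5,fy=4.5,interpolation=cv2.INTER_CUBIC))
E
```

```text
(no output)
```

View pics/w_ac.png

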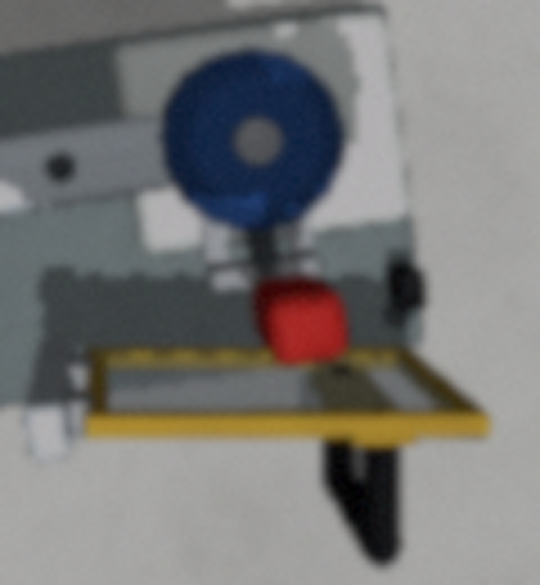

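```bash
cat >> h.py <<'E'
def wray(n,u,v):
    c=dict(np.load(f"w_{n}.npz"));x=(u-c["cx"]);y=(v-c["cy"]);f=c["fx"];rr=np.hypot(x,y);th=rr/f
    d=np.array([np.sin(th)*x/rr,np.sin(th)*y/rr,np.cos(th)]);H=c["hand_eye"];d=c["r"]@(H[:3,:3]@d);return c["r"]@H[:3,3]+c["p"],d
def watz(n,u,v,z):
    o,d=wray(n,u,v);return o+d*(z-o[2])/d[2]
E
python3 - <<'E'
from h import *
P={"cup top":((321,176),(346.7,176.3),(357.3,126.1),.084),"grip top":((337.2,171.6),(360,171.7),(368.2,167.9),.136),"handle top":((360,168.9),(380.3,182.5),(384.4,216.1),.117),"hinge top":((343.6,197.4),(352,195.3),(311,191.7),.112)}
for k,(t,s,w,z) in P.items():
    print(k,*tri([ray("top",*t),ray("scene",*s),wray("a",*w)]),watz("a",*w,z))
E
```

```text
cup top [ 0.5125 -0.0672  0.084 ] [np.float64(0.002124172621198067), np.float64(0.0017889564227081551), np.float64(0.0017347077245844175)] [ 0.5132 -0.0656  0.084 ]
grip top [ 0.5137 -0.108   0.1316] [np.float64(0.0012634970956270758), np.float64(0.0014705441229724606), np.float64(0.0020315630807017965)] [ 0.5125 -0.1051  0.136 ]
handle top [ 0.5264 -0.1667  0.1159] [np.float64(0.002418565305429269), np.float64(0.0013796564616369409), np.float64(0.002032024339360147)] [ 0.5267 -0.1643  0.117 ]
hinge top [ 0.4511 -0.1274  0.1087] [np.float64(0.0007866443993759228), np.float64(0.0007400315915443405), np.float64(0.0005243164264588428)] [ 0.4516 -0.1261  0.112 ]
```

>>> drive_tool --pt "0.03 0.0177 0.0094 0 0 0 1" --pt "0.03 0.0177 0.0094 0 0 0 1" --pt "0.04 0.0177 0.0094 0 0 0 1" --pt "0.04 0.0176 0.0093 0 0 0 1" --pt "0 0 0 0 0 0 1"

```text
time_s: 2.95
eef_pos: [0.5241, -0.1645, 0.1583]
eef_rot: [-0.457, -0.536, -0.463, 0.538]
wrist_force: [-1.0, 0.2, 0.4]
opening: 0.996
```

```bash
python3 shot.py b
```

```text
2.95 [ 0.5241 -0.1645  0.1583] [[-0.007022448170438095, 0.9880731030220089, -0.1538253175070734], [0.003974327677483347, -0.15380031763011487, -0.9880939565731529], [-0.9999674444406705, -0.007550190814424096, -0.0028468715215628215]] [-0.5203  0.2204  1.7407 -0.      1.1886 -0.3658] [-0.962   0.1516  0.3993] 0.9955590591532676
```

View pics/w_b.png

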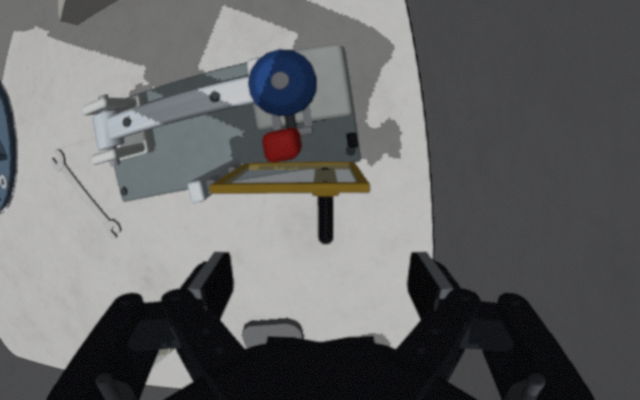

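```bash
python3 - <<'E'
from h import *
print(tri([wray("a",384.4,216.1),wray("b",326,236)]),watz("b",326,236,.117),watz("b",326,240,.117))
print(tri([wray("a",368.2,167.9),wray("b",282,145)]),watz("b",282,145,.136),watz("b",280,79,.084))
o,p,r=pose()
plan(p,r,[((.5265,-.1665,.088),down(-9),4)])
E
```

```text
(array([ 0.5278, -0.1666,  0.1105]), [np.float64(1.1319398704373454e-05), np.float64(1.1319398704374779e-05)]) [ 0.5281 -0.164   0.117 ] [ 0.5277 -0.1666  0.117 ]
(array([ 0.5135, -0.1059,  0.1299]), [np.float64(0.00046528624528370326), np.float64(0.0004652862452837393)]) [ 0.5145 -0.105   0.136 ] [ 0.513  -0.0645  0.084 ]
[0.0182,0.0005,0.0004,0.04,-0.02,0.06,1]
[0.0182,0.0005,0.0004,0.04,-0.02,0.06,1]
[0.0182,0.0005,0.0004,0.04,-0.02,0.06,1]
[0.0182,0.0004,0.0004,0.04,-0.02,0.06,1]
```

>>> drive_tool --pt "0.018 0.0007 0.0003 0 0 0 1" --pt "0.018 0.0007 0.0003 0 0 0 1" --pt "0.018 0.0007 0.0003 0 0 0 1" --pt "0.017 0.0007 0.0003 0 0 0 1" --pt "0 0 0 0 0 0 0" --pt "0 0 0 0 0 0 -1" --pt "0 0 0 0 0 0 -1" --pt "0 0 0 0 0 0 -1" --pt "0 0 0 0 0 0 -1"

```text
time_s: 4.12
eef_pos: [0.5274, -0.1664, 0.0918]
eef_rot: [-0.459, -0.536, -0.461, 0.537]
wrist_force: [-8.1, 3.5, 7.8]
opening: 0.099
```

```bash
python3 shot.py c
```

```text
4.125 [ 0.5274 -0.1664  0.0918] [[-0.003129719119189772, 0.9882373016367985, -0.15289617559590796], [0.0014223807099286723, -0.15289237041992262, -0.9882418225821521], [-0.9999940908282166, -0.003310395897307805, -0.0009271394997986959]] [-0.52    0.319   1.7718 -0.0004  1.0542 -0.3663] [-8.1468  3.5392  7.76  ] 0.0994077142167807
```

View pics/w_c.png

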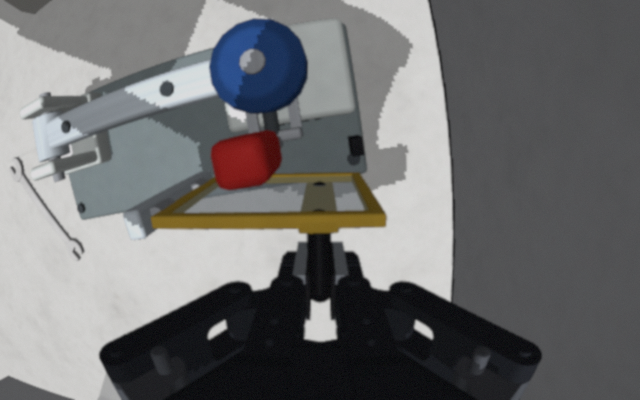

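```bash
python3 - <<'E'
from h import *
o,p,r=pose();H=np.array([.4573,-.127,p[2]])
S=R.from_euler('z',-8,degrees=True)
p2=H+S.apply(p-H);print(r.inv().apply(p2-p),p2)
E
```

```text
[ 0.     -0.0047  0.0102] [ 0.5213 -0.1757  0.0918]
```

>>> drive_tool --pt "0 -0.0047 0.0102 8 0 0 -1" --pt "0 -0.0047 0.0102 8 0 0 -1" --pt "0 -0.0047 0.0102 8 0 0 -1" --pt "0 -0.0047 0.0102 8 0 0 -1"

```text
time_s: 4.68
eef_pos: [0.496, -0.1974, 0.0918]
eef_rot: [-0.292, -0.643, -0.294, 0.644]
wrist_force: [-5.7, 6.2, 8.2]
opening: 0.1
```

>>> drive_tool --pt "0 -0.0047 0.0102 8 0 0 -1" --pt "0 -0.0047 0.0102 8 0 0 -1" --pt "0 -0.0047 0.0102 8 0 0 -1" --pt "0 -0.0047 0.0102 8 0 0 -1" --pt "0 -0.0047 0.0102 8 0 0 -1" --pt "0 -0.0047 0.0102 8 0 0 -1" --pt "0 0 0 0 0 0 -1"

```text
time_s: 5.55
eef_pos: [0.4311, -0.203, 0.0919]
eef_rot: [-0.007, -0.707, -0.007, 0.707]
wrist_force: [-3.6, 2.9, 4.2]
opening: 0.098
```

```bash
python3 shot.py d
```

```text
5.55 [ 0.4311 -0.203   0.0919] [[-0.00048207200182042126, 0.020044900518675045, -0.9997989645772701], [-7.057940733963541e-05, -0.9997990789424267, -0.020044868780376524], [-0.9999998813125591, 6.09021483594617e-05, 0.00048338990060277126]] [-0.6896  0.164   1.9673 -0.0004  1.0106  0.8614] [-3.5801  2.9091  4.1951] 0.098121830983754
```

View pics/w_d.png

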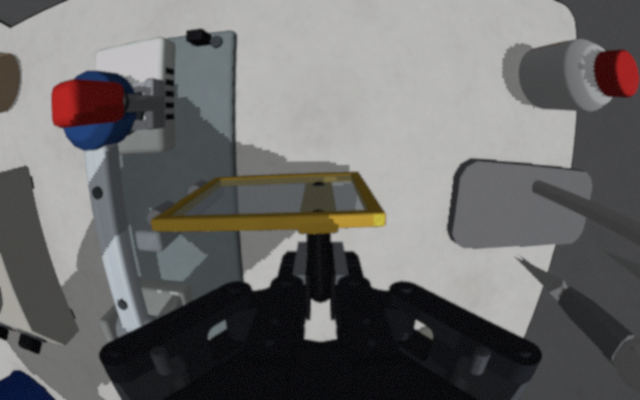

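>>> drive_tool --pt "0 0 0 0 0 0 0.4" --pt "0 0 0 0 0 0 0.4" --pt "0 0 0 0 0 0 0.4" --pt "-0.03 0 0 0 0 0 0.4" --pt "-0.04 0 0 0 0 0 1" --pt "-0.04 0 0 0 0 0 1" --pt "0 -0.034 -0.027 1 0 0 1" --pt "0 -0.034 -0.027 0 0 0 1" --pt "0 -0.033 -0.027 0 0 0 1" --pt "0 0 0 0 0 0 1"

```text
time_s: 6.85
eef_pos: [0.5131, -0.0995, 0.2012]
eef_rot: [0.002, 0.707, 0.003, -0.707]
wrist_force: [-0.3, -0.5, 0.1]
opening: 0.999
```

```bash
python3 shot.py e; python3 - <<'E'
import cv2
from bench import camera
c=camera("top");a=c["img"][145:265,290:380,::-1];cv2.imwrite("pics/tope.png",cv2.resize(a,None,fx=5,fy=5,interpolation=cv2.INTER_CUBIC))
E
```

```text
6.85 [ 0.5131 -0.0995  0.2012] [[0.00044531848420157976, 0.0066881865564475795, -0.9999775346736716], [0.0004000942552870911, -0.9999775549814297, -0.00668800851890268], [-0.9999998208080013, -0.0003971069732231192, -0.0004479843940393849]] [-0.4192  0.1053  1.7791  0.0006  1.2569  1.1447] [-0.3229 -0.4874  0.0993] 0.9990548964016174
```

View pics/w_e.png

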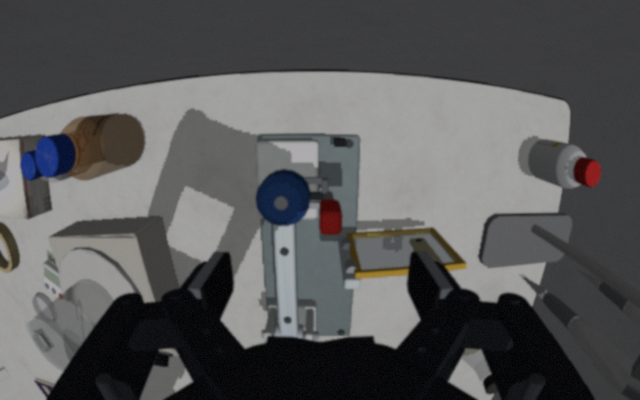

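```bash
python3 - <<'E'
import cv2
a=cv2.imread("pics/w_e.png")[150:290,240:400];cv2.imwrite("pics/w_ec.png",cv2.resize(a,None,fx=4,fy=4,interpolation=cv2.INTER_CUBIC))
E
```

```text
(no output)
```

View pics/w_ec.png

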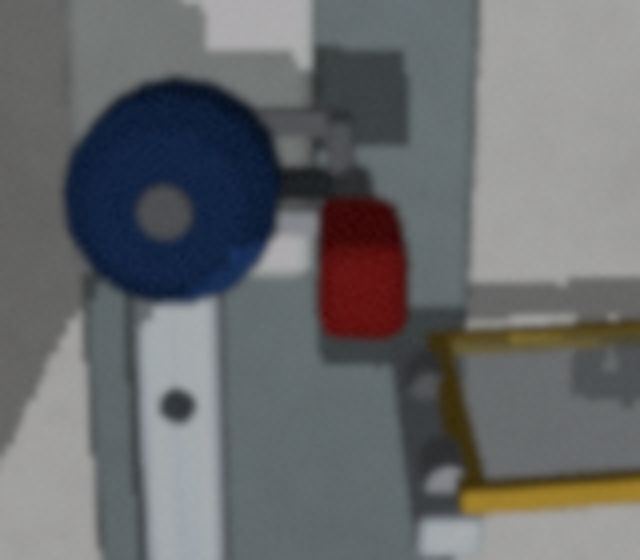

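```bash
python3 - <<'E'
from h import *
w=wray("e",331,223.5)
print(watz("e",331,223.5,.136),tri([w,wray("a",368.2,167.9),wray("b",282,145)]),tri([w,ray("top",337.2,171.6),ray("scene",360,171.7)]))
print(watz("e",240+165/4,150+212/4,.084))
E
```

```text
[ 0.513  -0.1058  0.136 ] (array([ 0.5132, -0.1055,  0.1344]), [np.float64(0.0007693763381819062), np.float64(0.0004669404183508872), np.float64(0.0011646345592502506)]) (array([ 0.5128, -0.1081,  0.134 ]), [np.float64(0.002316431169925083), np.float64(0.0009109124096407588), np.float64(0.001540518310522296)])
[ 0.5122 -0.0657  0.084 ]
```

View pics/tope.png

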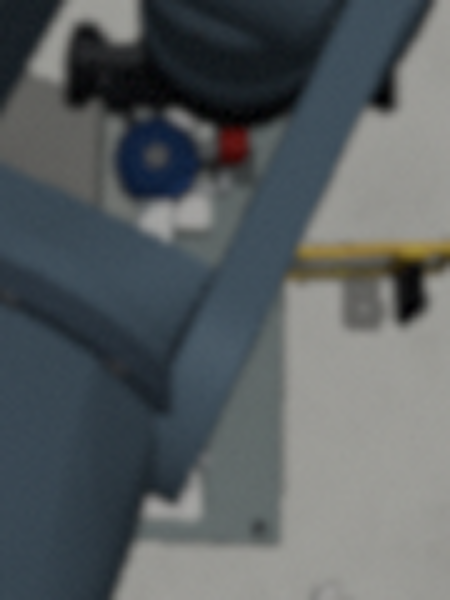

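>>> drive_tool --pt "0.03 0.0035 0 0 0 0 1" --pt "0.03 0.0035 0 0 0 0 1" --pt "0.02 0 0 0 0 0 1" --pt "0.009 0 0 0 0 0 0.5" --pt "0 0 0 0 0 0 0" --pt "0 0 0 0 0 0 -0.3"

```text
time_s: 7.7
eef_pos: [0.5124, -0.1091, 0.1133]
eef_rot: [0.001, 0.708, 0.001, -0.707]
wrist_force: [0.3, -0.4, -0.7]
opening: 0.378
```

```bash
python3 shot.py f
```

```text
7.7 [ 0.5124 -0.1091  0.1133] [[0.0014433208622872202, 0.0027813120159239186, -0.9999950905521279], [-0.000717039305916654, -0.9999958721855047, -0.002782349112771104], [-0.9999987013389179, 0.0007210516081701882, -0.0014413205944890288]] [-0.4365  0.2248  1.8404 -0.      1.0748  1.1316] [ 0.3312 -0.3891 -0.6515] 0.37789509720849335
```

View pics/w_f.png

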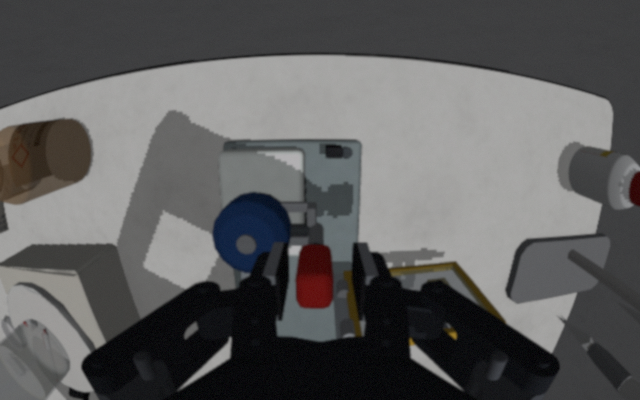

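>>> drive_tool --pt "0 -0.002 0 0 0 0 -0.3" --pt "0 0 0 0 0 0 -1" --pt "0 0 0 0 0 0 -1" --pt "0 0 0 0 0 0 -1"

```text
time_s: 8.25
eef_pos: [0.5122, -0.1066, 0.1128]
eef_rot: [0.001, 0.707, 0.001, -0.707]
wrist_force: [-1.9, 0.9, 5.4]
opening: 0.178
```

```bash
python3 shot.py g
```

```text
8.25 [ 0.5122 -0.1066  0.1128] [[0.0006728100520479767, 0.003070101142626254, -0.9999950608906066], [-0.00013252680985088926, -0.9999952781708615, -0.0030701909755121407], [-0.9999997648816118, 0.00013459181063650962, -0.000672400004443487]] [-0.4324  0.2245  1.8419  0.0002  1.0745  1.1353] [-1.9189  0.8667  5.4175] 0.17772851489744723
```

View pics/w_g.png

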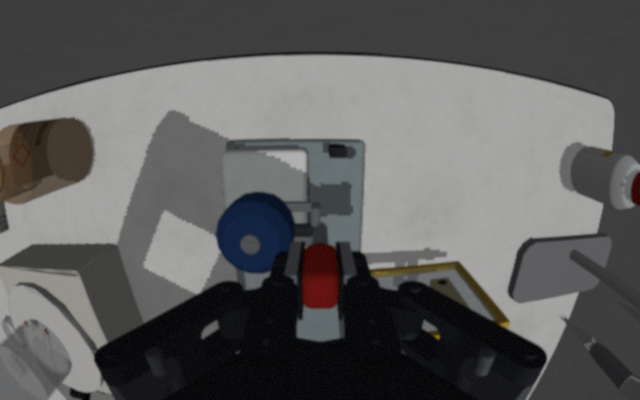

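>>> drive_tool --pt "0 0.004 0 0 0 0 -1" --pt "0 0.004 0 0 0 0 -1" --pt "0 0.004 0 0 0 0 -1" --pt "0 0.004 0 0 0 0 -1" --pt "0 0 0 0 0 0 -1" --pt "0 0 0 0 0 0 -1"

```text
time_s: 9.05
eef_pos: [0.5121, -0.1203, 0.1126]
eef_rot: [-0.0, 0.707, 0.002, -0.707]
wrist_force: [-0.4, 10.3, 9.1]
opening: 0.179
```

>>> drive_tool --pt "0 0.002 0 0 0 0 -1" --pt "0 0 0 0 0 0 -1" --pt "-0.0061 0 0.0021 0 2.2 0 -1" --pt "-0.0061 0 0.0021 0 2.2 0 -1" --pt "-0.0061 0 0.0021 0 2.2 0 -1" --pt "-0.0061 0 0.0021 0 2.2 0 -1"

```text
time_s: 9.8
eef_pos: [0.5025, -0.1219, 0.136]
eef_rot: [-0.001, 0.76, 0.003, -0.65]
wrist_force: [5.6, 10.5, 0.9]
opening: 0.183
```

>>> drive_tool --pt "-0.0061 0 0.0021 0 2.2 0 -1" --pt "-0.0061 0 0.0021 0 2.2 0 -1" --pt "-0.0061 0 0.0021 0 2.2 0 -1" --pt "-0.0061 0 0.0021 0 2.2 0 -1" --pt "-0.0061 0 0.0021 0 2.2 0 -1" --pt "-0.0061 0 0.0021 0 2.2 0 -1" --pt "-0.0061 0 0.0021 0 2.2 0 -1" --pt "0 0 0 0 0 0 -1" --pt "0 0 0 0 0 0 -1" --pt "0 0 0 0 0 0 -1"

```text
time_s: 11.05
eef_pos: [0.4772, -0.1224, 0.1735]
eef_rot: [-0.001, 0.84, 0.003, -0.543]
wrist_force: [6.2, 10.6, 2.4]
opening: 0.177
```

```bash
python3 shot.py h; python3 - <<'E'
import cv2
from bench import camera
c=camera("scene");a=c["img"][110:260,240:440,::-1];cv2.imwrite("pics/sceneh.png",cv2.resize(a,None,fx=4,fy=4,interpolation=cv2.INTER_CUBIC))
E
```

```text
11.05 [ 0.4772 -0.1224  0.1735] [[0.4111723019866071, 0.004069042976249628, -0.9115485620460887], [0.005589146413376624, -0.9999824935174502, -0.0019427045562077], [-0.9115405089854233, -0.004295992071722725, -0.41118784628283406]] [-0.6625 -0.1853  2.1809  0.353   0.8394  0.7085] [ 6.1552 10.6453  2.365 ] 0.1768381313336165
```

View pics/w_h.png

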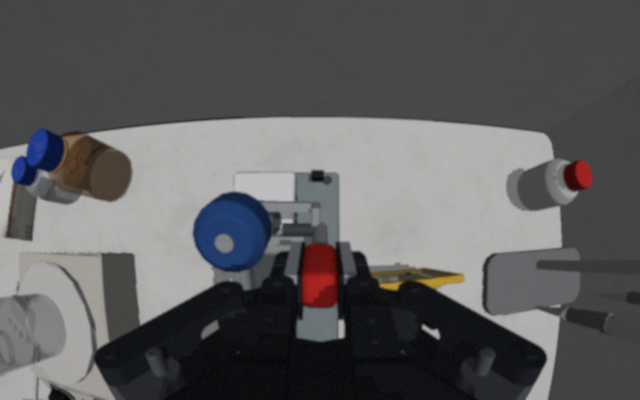

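View pics/sceneh.png

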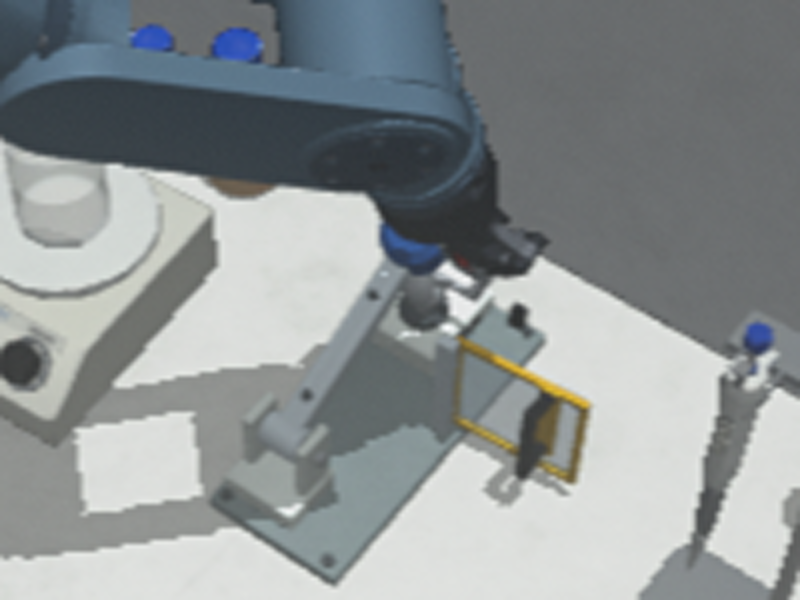

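```bash
python3 - <<'E'
from h import *
print(watz("h",224,241,.148), tri([wray("h",224,241),ray("scene",240+415/4,110+235/4)]))
o,p,r=pose();print(o["time_s"],o["dq"],p)
from bench import hand_in
print(hand_in())
E
```

```text
[ 0.4906 -0.0652  0.148 ] (array([ 0.4915, -0.0671,  0.1401]), [np.float64(0.0042361683875137435), np.float64(0.004236168387513749)])
11.15 [-0.0007  0.0003  0.0011 -0.0011 -0.0001 -0.0009] [ 0.4773 -0.1224  0.1735]
the job is handed in; nothing more can be done
None
```

The job is handed in with the drive arm held up off its ball and the guard door open. `hand_in` gives no verdict, so I don't have the official result.

- **Door:** I swung it open by its black handle through about 80°, to about 1.5 rad. It was still wide open in the last pictures.
- **Latch:** I pulled the red grip about 15 mm towards the open door side. The pull force read about 10.5 N, which fits the spring.
- **Lift:** I raised the arm about 24° with the latch still pulled out. By the hand's angle, the coupler centre is at about 128 mm, roughly 65 mm above where it sat on the ball.
- **Final hold:** The fingers still hold the grip, the joints were almost still (about 0.001 rad/s), and the clock read 11.15 s. The last pictures show the ball exposed and both blue-capped bottles standing. The flask was not in clear view at the end, but the hand never went near it.

**Height check:** Triangulating the top of the cup from two views gave about 140 mm, against the 148 mm expected, with a poor fit (4 mm miss per ray) because the cup was partly hidden. That still puts the coupler centre at about 120 mm, above the 107 mm required.

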